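Open the peristaltic pump head for re-tubing

ROBOT

A 6-joint arm with a two-finger parallel gripper is mounted at the origin on the work surface. World frame = base frame: x ahead of the robot, y to its left, z up, the work surface at z = 0. Lengths are in m, angles in rad, forces in N, time in s.
With the tool pointing down it reaches from about 0.35 to 0.85 m from the base axis. Payload 8.1 kg.
Tool frame: the origin (TCP) lies at the very end of the fingers, on their centre line; the grasp point (between the pads) lies 19 mm behind it; z points along the fingers, y is the line along which they close (so a half turn about z gives the same grasp; the last joint's range is limited). The gripper opens to 93 mm and grips with 3 to 60 N. Pads are 15 mm wide; open, the fingers measure 128 mm over their backs; the gripper's body (75 mm by 188 mm) begins 65 mm behind the grasp point.
Start: joints at [1.199, 0.13, 1.488, -0, 1.523, -0.085], TCP at [0.17, 0.576, 0.219] pointing down, gripper open.
Joint ranges: [-2.96, 2.96], [-0.89, 2.26], [0.02, 2.5], [-1.34, 4.48], [0, 2.73], [-2.66, 2.66]. Speed limits (rad/s): [2.39, 2.39, 2.79, 3.14, 3.14, 3.14].

INTERFACE

Orientations are given as a rotation vector (axis times angle).
In Python, from plant import monitor, eyes, ticket gives the robot as it stands.
- The arm moves only by the tool arm_command, never from a script. Its argument "deltas" is a list that holds one entry, the list of rows, each a list of 6 numbers: the shift along the world's x, y, z in cm, then the turn, a rotation vector about the world's x, y, z in degrees. In form: [[[tx, ty, tz, rx, ry, rz], ...]]. A call has 1 to 12 rows; each row shifts and turns the commanded pose from where the row before left it; what a row does not reach is not made up. A row lasts 1/12 s, in which the tool goes at most 41.7 mm and 7.16 degrees, less where a joint would pass 70% of its speed; a pose out of reach is approached as far as the arm can. A call is refused whole if a number of a shift passes 4.17 or a number of a turn 7.16, either way. A call with a gripper value outside its range is refused whole. "gripper" is the opening, from -1 (shut) to 1 (fully open), set as the call begins (left out, the last holds). The fingers move at their own pace and stop on an object; "squeeze" is the grip in N (left out, the last holds). Time passes only in rows, so rows that do not move let the fingers close. It gives the time, the measured TCP pose, the force, the opening and the grip force at its end, in the units of the state.
- monitor.read_state(): the state, without advancing time (a new reading comes with each control period).
- eyes.read_camera(name): name is "scene" or "top" or "wrist"; returns the picture (384x512x3 uint8, blue, green, red); there is no depth.
- eyes.camera_model(name): a dict with "fx", "fy", "cx", "cy" (pixels), "rvec" (rotation vector, rad) and "tvec" (3), from world to camera coordinates, as OpenCV has them. Camera axes: x right, y down, z forward; pixel columns grow to the right and rows downward; lengths in m; the calibration is good to about 2 mm. A picture is of the moment at which its call begins: read the wrist's pose just before it. camera_model takes no time and is no camera call; for the wrist camera it gives the pose at the moment of the call.
- ticket.close_job(): hands the job in; it is judged then, once.
The state is a dict: "t": time; "q": joint angles; "dq": joint speeds; "joint_torque": joint torques, N m; "tool_pos": TCP position; "orientation": TCP orientation; "force": force on the tool from outside, world axes, zero at the start; "wrist_torque": the same for the moment, N m; "opening": finger opening in m; "gripper_force": force on a finger pad.
Only numpy, scipy, OpenCV 4.12 (cv2) and the standard library are available. Lean on these libraries where they do the work, as an engineer would, in place of code of your own. Each camera call takes 0.05 s, during which the arm holds its last target. There are 200 camera calls.

TASK

Get the dosing pump ready for me to lay in a new tube: swing the hinged keeper bar fully shut over the rotor until it snaps into its detent, then push the sprung tensioner arm (it has an upright post for this) back away from the rotor until it is well past its ratchet click. The arm springs back if released, so finish while still holding it compressed with the fingers, the keeper bar still shut; leave the bottle, beaker and flask standing where they are.

Things in the scene. Friction and masses are not known exactly. Their poses are not given: they have to be found in the camera images.
- pump: Dosing pump fixed to the bench: grey housing 240 (x) x 270 (y) mm, aluminium deck 74 mm above the bench. Origin: centre of the underside, z up; 'pump x, y' below are in this frame. A three-roller rotor of radius 36 mm, up to 104 mm above the bench, stands at the deck's centre; the keeper bar swings over it, the tensioner arm lies on its +x side.
- keeper (a joint): Keeper bar's hinge angle about the vertical, rad. 0 = shut (bar along pump +y across the rotor), positive = open, free end swung towards pump -x; starts at 0.7 to 1.3; hard stop at -0.03. It stays where left (friction under 1 N at the post). A sprung plunger resists from about 0.11 to 0.06 (up to 9 N at the post), then draws it shut: snapped in, it reads below 0.04.
- keeper_hinge (a point): Keeper bar's hinge axis, at the bar's top face, 118 mm above the bench; at pump (0, -85) mm. The bar is steel, 16 mm wide, 10 mm thick (108 to 118 mm above the bench), about 170 mm long from the hinge to its nose.
- keeper_post (a point): Round black post standing on the keeper bar, 16 mm diameter, 44 mm tall (118 to 162 mm above the bench), 95 mm from the hinge axis. This point: centre of its foot, on the bar's top; its y axis points along the bar away from the hinge (at joint 0 its axes are the pump's). Push it towards its own +x to close the bar.
- tensioner (a joint): Angle of the sprung tensioner arm about the vertical, rad. 0 = rest (leaning 0.13 rad from the pump's y axis to -x, towards the rotor), grows as the free end is pushed to pump +x; stop at 0.27. Spring: 5 N at the post at rest, 13 N at the stop. A pawl adds some 4 N from about 0.11, then clicks over; above 0.21 it is past the click. Nothing latches: let go, it springs back.
- tensioner_hinge (a point): Tensioner arm's pivot axis, at the arm's top face, 94 mm above the bench; at pump (80, -90) mm. The arm is aluminium, 18 mm wide, 82 to 94 mm above the bench, 190 mm long, with a white idler block on its rotor side.
- tensioner_post (a point): Round black post standing on the tensioner arm near its free end, 16 mm diameter, 64 mm tall (94 to 158 mm above the bench), 160 mm from the pivot axis. This point: centre of its foot, on the arm's top; its y axis points along the arm away from the pivot. Push it towards its own +x, away from the rotor: 34 mm from rest to past the click, 43 mm to the stop.
- bottle: Loose amber reagent bottle, 64 mm diameter, 140 mm tall, standing beside the pump. Origin: centre of its underside. Leave alone.
- beaker: Loose open glass beaker, 68 mm diameter, 90 mm tall, standing beside the pump. Origin: centre of its underside. Leave alone.
- flask: Loose long-necked glass flask, 68 mm diameter, 140 mm tall, standing beside the pump. Origin: centre of its underside. Leave alone.
- catch (a point): Centre of the top of the keeper's catch block, fixed on the deck at pump (-10, 109) mm, 122 mm above the bench; 26 (x) x 24 (y) mm; the sprung plunger points from it to pump -y.
- pawl_guide (a point): Centre of the top of the pawl slider's guide block, fixed on the deck at pump (85, 124) mm, 104 mm above the bench; 26 (x) x 12 (y) mm; the small pawl slider sticks out of it by 28 mm to pump -y.

How it is judged:
On the way, in this order (a step that is already met when the one before it is completed fails the run):
1. the keeper bar is shut in its detent (value of joint keeper below 0.045 rad), for 0.2 s.
2. the fingers have pushed the tensioner arm past its click (value of joint tensioner above 0.205 rad and contact force between the fingers and tensioner above 3 N and value of joint keeper below 0.045 rad), for 0.2 s.
At the end, for the whole second after the job is handed in: Keeper bar shut in its detent (joint below 0.045 rad), tensioner arm past its click (joint above 0.205 rad) and still (below 0.1 rad/s), held there by the fingers pushing on it with more than 3 N (all of step 2 and velocity of joint tensioner between -0.1 and 0.1 rad/s); the arm keeps its last pose, push and grip.
It fails at once if the bottle is shifted more than 40 mm or tipped (distance of bottle from where it was at the start of the episode above 0.04 m or angle between bottle's own z axis and vertical above 0.4 rad).
It fails at once if the beaker is shifted more than 40 mm or tipped (distance of beaker from where it was at the start of the episode above 0.04 m or angle between beaker's own z axis and vertical above 0.4 rad).
It fails at once if the flask is shifted more than 40 mm or tipped (distance of flask from where it was at the start of the episode above 0.04 m or angle between flask's own z axis and vertical above 0.4 rad).
It also fails if it takes over 48 s, if anything falls off the work surface, if the arm or the gripper's body presses on something with over 40 N, if the wrist force passes 120 N, or if a joint passes its speed limit or range.

## Working session

There is one attempt and no reset: what is moved stays moved. The work goes in short steps, Python scripts to look and compute and a tool call to move; the robot and the scene stay as the last step left them, time stands still between calls to the robot, and variables do not carry over. Pictures are saved under pics/ and viewed, at most 10 in all, crops included, and the job is handed in when it is done.

Besides the shell and the picture viewer there is one more tool, called after "Request:" in YAML: its name, and indented under it one key for each argument. arm_command: Moves the arm, as the interface text tells. Its arguments: {"type":"object","properties":{"deltas":{"type":"array"},"gripper":{"type":"number"},"squeeze":{"type":"number"}},"required":["deltas"]}

```bash
mkdir -p pics; python3 - <<'E'
from plant import monitor, eyes
import cv2,numpy as np
s=monitor.read_state();print(s['t'],s['tool_pos'],s['orientation'],s['opening'])
for n in ("scene","top"):
    im=eyes.read_camera(n);cv2.imwrite(f"pics/{n}0.png",im);m=eyes.camera_model(n)
    R=cv2.Rodrigues(np.array(m['rvec']))[0];print(n,m['fx'],m['cx'],m['cy'],-R.T@np.array(m['tvec']).ravel(),R.round(2).tolist())
E
```

```text
0.0 [0.16949415 0.57495676 0.21760094] [-4.48846996e-01 -3.10893872e+00  2.81374933e-03] 0.09293852741162832
scene 488.0504395102417 250.92833406956706 192.19868769272728 [1.43359768 0.40600773 0.78245609] [[-0.34, 0.94, -0.01], [0.59, 0.2, -0.78], [-0.73, -0.28, -0.62]]
top 457.98915455102565 250.61655635868036 189.5486668361127 [0.44649294 0.10939671 1.34763279] [[0.02, -1.0, 0.02], [-0.99, -0.03, -0.12], [0.12, -0.01, -0.99]]
```

View pics/top0.png

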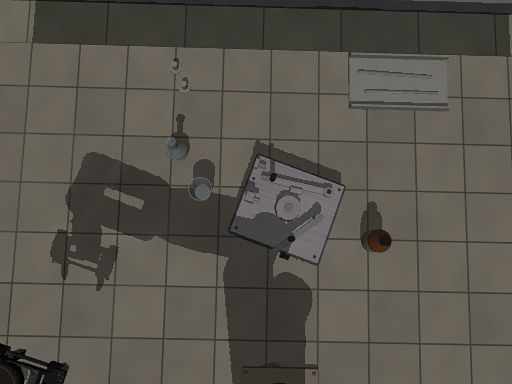

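View pics/scene0.png

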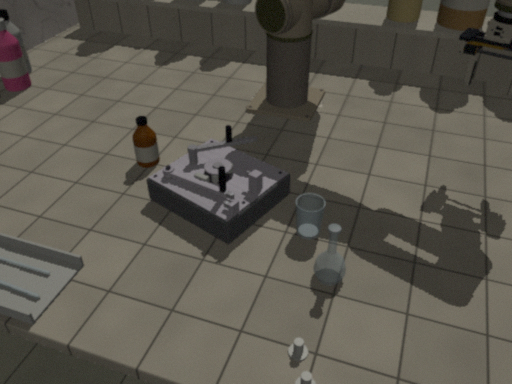

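The top view shows the tensioner post near (273,177), the keeper post near (291,238) and the deck corners at about (258,155), (345,185), (318,264) and (229,232). I'll enlarge the pump area to refine these.

```bash
python3 - <<'E'
import cv2,numpy as np
a=cv2.imread("pics/top0.png")[140:280,150:400]
cv2.imwrite("pics/tc.png",cv2.resize(np.clip(a*2.2,0,255).astype('uint8'),None,fx=3.2,fy=3.2,interpolation=cv2.INTER_CUBIC))
E
```

```text
(no output)
```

View pics/tc.png

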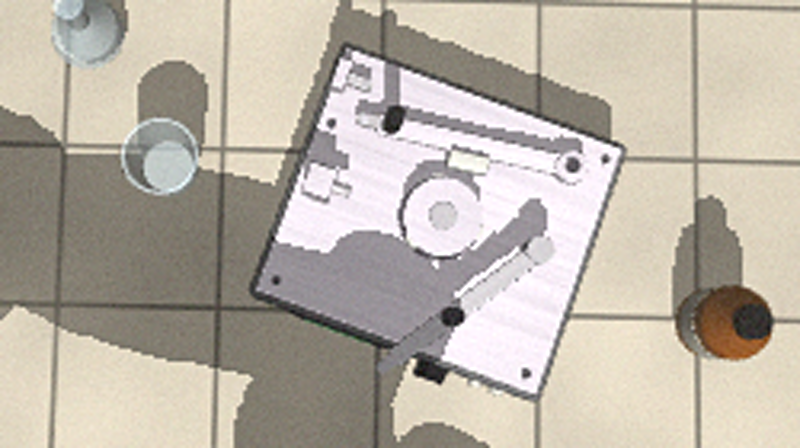

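```bash
cat > h.py <<'E'
from plant import monitor, eyes
import cv2,numpy as np
def ray(n,p,z):
    m=eyes.camera_model(n);R=cv2.Rodrigues(np.array(m['rvec']))[0];c=-R.T@np.array(m['tvec']).ravel()
    d=R.T@np.array([(p[0]-m['cx'])/m['fx'],(p[1]-m['cy'])/m['fy'],1]);return c+d*(z-c[2])/d[2]
E
python3 - <<'E'
from h import *
T=lambda u,v,z: ray("top",(150+(u+.5)/3.2-.5,140+(v+.5)/3.2-.5),z)[:2]
obs=np.array([T(346,44,.074),T(623,148,.074),T(541,398,.074),T(252,292,.074),T(540,250,.118),T(571,165,.094),T(443,215,.104)])
mod=np.array([[.12,.135],[.12,-.135],[-.12,-.135],[-.12,.135],[0,-.085],[.08,-.09],[0,0]])
def fit(i):
    a=mod[i]-mod[i].mean(0);b=obs[i]-obs[i].mean(0)
    th=np.arctan2((a[:,0]*b[:,1]-a[:,1]*b[:,0]).sum(),(a*b).sum())
    R=np.array([[np.cos(th),-np.sin(th)],[np.sin(th),np.cos(th)]]);t=obs[i].mean(0)-R@mod[i].mean(0)
    return th,R,t
for i in (range(7),range(4)):
    th,R,t=fit(list(i));print(th,t,((obs-t-mod@R.T)*1000).round(1).tolist())
th,R,t=fit(list(range(7)))
inv=lambda p:R.T@(p-t)
kp=inv(T(453,315,.162));d=kp-[0,-.085];k=np.arctan2(-d[0],d[1]);print('kpost',kp,np.hypot(*d),k)
print('tens post top',inv(T(396,113,.158)),'foot',inv(T(391,128,.094)))
for n,p in dict(kh=(0,-.085),kpost_open=(-.095*np.sin(k),-.085+.095*np.cos(k)),kpost0=(0,.01),tp0=(.08-.16*np.sin(.13),-.09+.16*np.cos(.13)),tp25=(.08+.16*np.sin(.12),-.09+.16*np.cos(.12)),px=(.1,0),catch=(-.01,.109),pawl=(.085,.124)).items():
    print(n,(R@p+t).round(4))
print('x axis',R[:,0],'y',R[:,1])
print('bottle',T(752,320,.14),'beaker',T(169,165,0),'flask',T(70,8,.14),T(90,45,0.01))
E
```

```text
-0.3276922145263317 [ 0.55206637 -0.0117941 ] [[-4.3, -3.6], [-3.8, 6.4], [4.6, 0.1], [2.4, -4.3], [-0.6, 0.3], [0.9, 0.4], [0.7, 0.5]]
-0.3282525519210162 [ 0.55179119 -0.01210806] [[-4.1, -3.1], [-3.4, 6.8], [4.9, 0.4], [2.6, -4.0], [-0.2, 0.6], [1.3, 0.8], [1.0, 0.9]]
kpost [-0.07933695 -0.03017984] 0.09643443892889668 0.9661504742447223
tens post top [0.06026567 0.0686827 ] foot [0.05714182 0.06764781]
kh [ 0.5247 -0.0923]
kpost_open [ 0.4681 -0.016 ]
kpost0 [ 0.5553 -0.0023]
tp0 [0.6303 0.0341]
tp25 [0.6681 0.0215]
px [ 0.6467 -0.044 ]
catch [0.5777 0.0946]
pawl [0.6725 0.0782]
x axis [ 0.94678765 -0.3218589 ] y [0.3218589  0.94678765]
bottle [ 0.46949856 -0.26369452] beaker [0.60159394 0.23288483] flask [0.71575173 0.30772099] [0.7103377  0.30905312]
```

Pump pose: origin at (0.552, -0.012), yaw -0.328 rad. The keeper is at about 0.97 rad. I'll close the fingers and move behind the keeper post, turned to face the push direction.

Request:
arm_command:
  deltas:
    - [[2,-3.1,0,0,0,3],[2,-3.1,0,0,0,3],[2,-3.1,0,0,0,3],[2,-3.1,0,0,0,3],[2,-3.1,0,0,0,3],[2,-3.1,0,0,0,3],[2,-3.1,0,0,0,3],[2,-3.1,0,0,0,3],[2,-3.1,0,0,0,3]]
  gripper: -1
  squeeze: 20

```text
t: 0.85
tool_pos: [0.3501, 0.2948, 0.2183]
orientation: [0.294, -3.128, 0.0]
force: [0.6, 0.4, 0.4]
opening: 0.0377
gripper_force: 0.0
```

Request:
arm_command:
  deltas:
    - [[0.9,-3.8,0,0,0,3],[0.9,-3.8,0,0,0,3],[0.9,-3.8,0,0,0,3],[0.9,-3.8,0,0,0,3],[0.9,-3.8,0,0,0,3],[0.9,-3.8,0,0,0,3],[0.9,-3.8,0,0,0,3],[0.9,-3.8,0,0,0,3],[0.9,-3.8,0,0,0,3],[0,0,0,0,0,0],[0,0,0,0,0,0]]

```text
t: 1.77
tool_pos: [0.4304, -0.0474, 0.2181]
orientation: [1.004, -2.976, -0.001]
force: [-0.4, -0.4, 0.8]
opening: 0.0003
gripper_force: 0.0
```

Request:
arm_command:
  deltas:
    - [[0,0,-2.2,0,0,0],[0,0,-2.2,0,0,0],[0,0,-2.2,0,0,0],[0,0,-2.2,0,0,0],[0,0.3,0,0,0,0],[0,0,0,0,0,0]]

```text
t: 2.27
tool_pos: [0.4294, -0.0407, 0.1297]
orientation: [1.012, -2.971, -0.003]
force: [-0.1, -0.4, 1.1]
opening: 0.0004
gripper_force: 0.0
```

```bash
python3 - <<'E'
from h import *
s=monitor.read_state();print(s['t'],s['tool_pos'],s['force'])
a=eyes.read_camera("top")[140:280,150:400]
cv2.imwrite("pics/tc2.png",cv2.resize(np.clip(a*2.2,0,255).astype('uint8'),None,fx=3.2,fy=3.2,interpolation=cv2.INTER_CUBIC))
a=eyes.read_camera("scene")[90:240,130:330]
cv2.imwrite("pics/sc2.png",cv2.resize(np.clip(a*2.2,0,255).astype('uint8'),None,fx=4,fy=4,interpolation=cv2.INTER_CUBIC))
E
```

```text
2.2667 [ 0.42940231 -0.04074036  0.12968824] [-0.14092614 -0.3644765   1.06117053]
```

View pics/sc2.png

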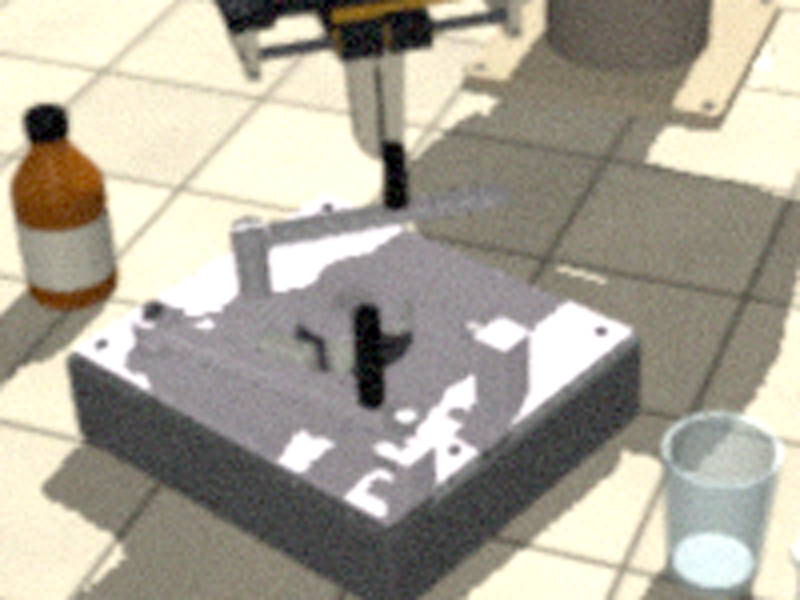

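The closed fingers, with their tip at about (380,155) in the crop, stand just behind the keeper post at (395,180), clear of the bar. Next I'll work out the push arc.

```bash
python3 - <<'E'
import numpy as np
th=-.3277;t=np.array([.5521,-.0118])
R=np.array([[np.cos(th),-np.sin(th)],[np.sin(th),np.cos(th)]])
prev=np.array([.4294,-.0407])
for k in (.966,.9,.8,.7,.6,.5,.4,.3,.2,.15,.1,.05,.0):
    u=np.array([np.cos(k),np.sin(k)]);b=np.array([-np.sin(k),np.cos(k)])
    w=R@(np.array([0,-.085])+.095*b-.0165*u)+t;print(k,w.round(4),((w-prev)*100).round(2));prev=w
E
```

```text
0.966 [ 0.4549 -0.0258] [2.55 1.49]
0.9 [ 0.4594 -0.0214] [0.45 0.45]
0.8 [ 0.4668 -0.0152] [0.74 0.62]
0.7 [ 0.4748 -0.0098] [0.8  0.54]
0.6 [ 0.4833 -0.0052] [0.85 0.46]
0.5 [ 0.4922 -0.0015] [0.89 0.37]
0.4 [0.5014 0.0013] [0.92 0.28]
0.3 [0.5109 0.0031] [0.95 0.19]
0.2 [0.5205 0.0041] [0.96 0.09]
0.15 [0.5253 0.0041] [0.48 0.01]
0.1 [0.5301 0.004 ] [ 0.48 -0.01]
0.05 [0.5349 0.0036] [ 0.48 -0.04]
0.0 [0.5397 0.003 ] [ 0.48 -0.06]
```

Request:
arm_command:
  deltas:
    - [[0.6,0.35,0,0,0,0],[0.6,0.35,0,0,0,0],[0.6,0.35,0,0,0,0],[0.6,0.35,0,0,0,0],[0.3,0.25,0,0,0,-1.9],[0.3,0.28,0,0,0,-1.9],[0.37,0.31,0,0,0,-2.9],[0.37,0.31,0,0,0,-2.9],[0,0,0,0,0,0]]

```text
t: 3.12
tool_pos: [0.4691, -0.0164, 0.1308]
orientation: [-0.756, 3.049, 0.0]
force: [0.2, 0.2, 0.1]
opening: 0.0004
gripper_force: 0.0
```

Request:
arm_command:
  deltas:
    - [[0.4,0.27,0,0,0,-2.9],[0.4,0.27,0,0,0,-2.9],[0.42,0.23,0,0,0,-2.9],[0.43,0.23,0,0,0,-2.9],[0.44,0.19,0,0,0,-2.9],[0.45,0.18,0,0,0,-2.9],[0.46,0.14,0,0,0,-2.9],[0.46,0.14,0,0,0,-2.9],[0,0,0,0,0,0]]

```text
t: 3.87
tool_pos: [0.5034, -0.0003, 0.1307]
orientation: [-0.13, 3.139, 0.0]
force: [1.2, 0.2, -0.8]
opening: 0.0007
gripper_force: 0.0
```

```bash
python3 - <<'E'
from h import *
s=monitor.read_state();print(s['t'],s['tool_pos'],s['force'])
ims=[]
for n,(y,x) in dict(top=(150,200),scene=(90,140)).items():
    a=eyes.read_camera(n)[y:y+125,x:x+160]
    ims.append(cv2.resize(np.clip(a*2.2,0,255).astype('uint8'),None,fx=2.5,fy=2.5,interpolation=cv2.INTER_CUBIC))
cv2.imwrite("pics/b3.png",np.hstack(ims))
E
```

```text
3.8667 [ 5.03407470e-01 -2.74389458e-04  1.30674135e-01] [ 1.16866082  0.19130034 -0.75629484]
```

View pics/b3.png

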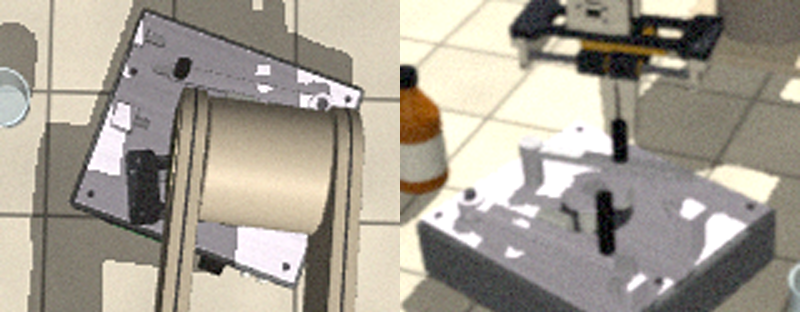

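The keeper post, at (620,140) in the right half, is being pushed with the fingers right behind it. Continuing toward shut.

Request:
arm_command:
  deltas:
    - [[0.47,0.12,0,0,0,-2.9],[0.48,0.12,0,0,0,-2.9],[0.48,0.05,0,0,0,-2.9],[0.48,0.05,0,0,0,-2.9],[0.25,0.0,0,0,0,-1.5],[0.25,0,0,0,0,-1.5],[0.25,0,0,0,0,-1.5],[0,0,0,0,0,0]]

```text
t: 4.63
tool_pos: [0.5293, 0.0028, 0.1306]
orientation: [-0.309, -3.126, 0.0]
force: [0.7, 0.9, -0.5]
opening: 0.0004
gripper_force: 0.0
```

Request:
arm_command:
  deltas:
    - [[0.24,0,0,0,0,-1.4],[0.24,-0.02,0,0,0,-1.4],[0,0,0,0,0,0]]

```text
t: 4.88
tool_pos: [0.5339, 0.0026, 0.1306]
orientation: [-0.387, -3.117, 0.0]
force: [-2.0, -0.0, 1.2]
opening: 0.0002
gripper_force: 0.6
```

Request:
arm_command:
  deltas:
    - [[0.24,-0.02,0,0,0,-1.4],[0.24,-0.04,0,0,0,-1.4],[0,0,0,0,0,0]]

```text
t: 5.13
tool_pos: [0.5395, 0.002, 0.1308]
orientation: [0.465, 3.106, 0.0]
force: [-0.1, 0.3, 0.5]
opening: 0.0002
gripper_force: 0.0
```

Request:
arm_command:
  deltas:
    - [[0.15,-0.04,0,0,0,0],[0,0,0,0,0,0],[0,0,0,0,0,0]]

```text
t: 5.38
tool_pos: [0.5405, 0.0017, 0.1306]
orientation: [0.462, 3.107, 0.0]
force: [0.6, 1.0, -0.8]
opening: 0.0003
gripper_force: 0.0
```

Request:
arm_command:
  deltas:
    - [[0.15,-0.04,0,0,0,0],[0,0,0,0,0,0],[0,0,0,0,0,0]]

```text
t: 5.63
tool_pos: [0.5419, 0.0013, 0.1306]
orientation: [-0.462, -3.107, 0.0]
force: [-1.3, 0.3, -0.3]
opening: 0.0006
gripper_force: 0.1
```

Request:
arm_command:
  deltas:
    - [[0.15,-0.05,0,0,0,0],[0,0,0,0,0,0],[0,0,0,0,0,0]]

```text
t: 5.88
tool_pos: [0.5422, 0.0013, 0.1305]
orientation: [-0.462, -3.104, -0.0]
force: [-7.5, 2.2, 4.5]
opening: 0.0003
gripper_force: 4.0
```

Request:
arm_command:
  deltas:
    - [[0.15,-0.05,0,0,0,0],[0,0,0,0,0,0],[0,0,0,0,0,0]]

```text
t: 6.13
tool_pos: [0.5423, 0.0012, 0.1304]
orientation: [-0.461, -3.101, -0.001]
force: [-15.4, 3.6, 11.2]
opening: 0.0006
gripper_force: 8.0
```

```bash
python3 - <<'E'
from h import *
s=monitor.read_state();print(s['t'],s['tool_pos'],s['force'])
a=eyes.read_camera("scene");cv2.imwrite("pics/s4raw.png",a);a=a[100:220,140:300]
cv2.imwrite("pics/s4.png",cv2.resize(np.clip(a*2.2,0,255).astype('uint8'),None,fx=5,fy=5,interpolation=cv2.INTER_CUBIC))
m=eyes.camera_model("scene")
th=-.3277
for k in (0,.05,.1):
  for r,z in ((.095,.162),(.17,.118)):
    x,y=-r*np.sin(k),-.085+r*np.cos(k)
    w=np.array([.5521+x*np.cos(th)-y*np.sin(th),-.0118+x*np.sin(th)+y*np.cos(th),z])
    K=np.array([[m['fx'],0,m['cx']],[0,m['fy'],m['cy']],[0,0,1.]])
    p=cv2.projectPoints(w[None],np.array(m['rvec']),np.array(m['tvec']),K,None)[0].ravel();print(k,r,((p-[140,100]+.5)*5-.5).round(1))
E
```

```text
6.1333 [0.54226833 0.00120189 0.13040442] [-15.35528685   3.63855501  11.20336663]
0 0.095 [399.1 228.2]
0 0.17 [524.7 362.1]
0.05 0.095 [405.7 223.8]
0.05 0.17 [536.  353.5]
0.1 0.095 [411.8 219.2]
0.1 0.17 [546.4 344.6]
```

View pics/s4.png

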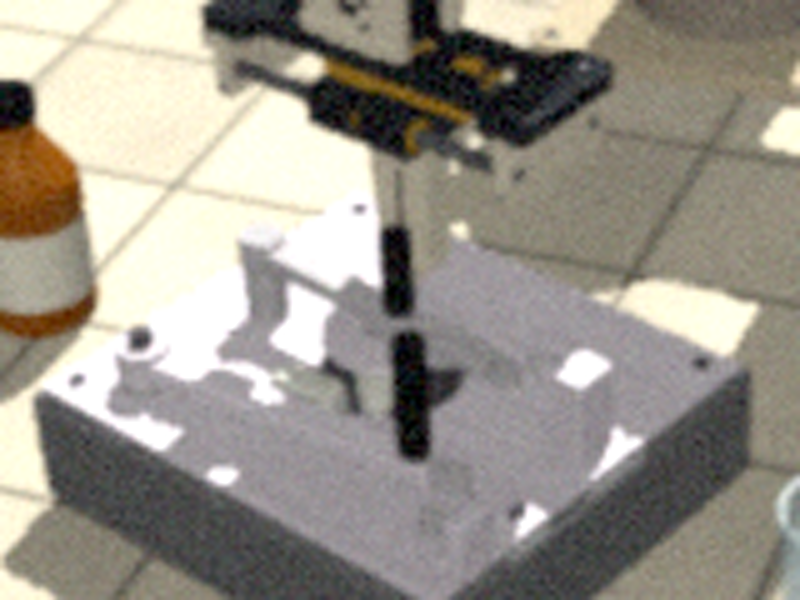

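The keeper post top at about (397,228) matches the projection for joint 0 (399,228), and the force rose sharply at the hard stop, so the keeper has snapped shut. I'll back off and rise.

Request:
arm_command:
  deltas:
    - [[-0.4,0.13,0,0,0,0],[-0.6,0.2,0,0,0,0],[-0.9,0.3,0,0,0,0],[0,0,1.5,0,0,0],[0,0,2,0,0,0],[0,0,2.5,0,0,0],[0,0,0,0,0,0]]

```text
t: 6.77
tool_pos: [0.5281, 0.0066, 0.1961]
orientation: [0.461, 3.1, 0.001]
force: [1.1, -0.3, 1.9]
opening: 0.0006
gripper_force: 0.0
```

Request:
arm_command:
  deltas:
    - [[1.26,0.61,0,0,0,0],[1.26,0.61,0,0,0,0],[1.26,0.61,0,0,0,0],[1.26,0.61,0,0,0,0],[1.26,0.61,0,0,0,0],[1.26,0.61,0,0,0,0],[0,0,0,0,0,0],[0,0,0,0,0,0]]

```text
t: 7.43
tool_pos: [0.6011, 0.0434, 0.19]
orientation: [-0.461, -3.107, 0.0]
force: [-0.0, -0.5, -0.2]
opening: 0.0006
gripper_force: 0.0
```

Request:
arm_command:
  deltas:
    - [[0,0,-1.6,0,0,0],[0,0,-1.6,0,0,0],[0,0,-1.6,0,0,0],[0,0,-1.0,0,0,0],[0,0,-0.7,0,0,0],[0,0,0,0,0,0],[0,0,0,0,0,0]]

```text
t: 8.02
tool_pos: [0.6013, 0.0431, 0.1258]
orientation: [-0.463, -3.107, 0.0]
force: [0.3, -0.5, -0.3]
opening: 0.0003
gripper_force: 0.0
```

```bash
python3 - <<'E'
from h import *
s=monitor.read_state();print(s['t'],s['tool_pos'],s['force'])
a=eyes.read_camera("scene");a=a[100:220,140:300]
cv2.imwrite("pics/s5.png",cv2.resize(np.clip(a*2.2,0,255).astype('uint8'),None,fx=5,fy=5,interpolation=cv2.INTER_CUBIC))
th=-.3277;t=np.array([.5521,-.0118])
R=np.array([[np.cos(th),-np.sin(th)],[np.sin(th),np.cos(th)]])
prev=s['tool_pos'][:2]
for k in (0,.05,.1,.15,.2,.24,.255,.27):
    a=.13-k;u=np.array([np.cos(a),np.sin(a)]);b=np.array([-np.sin(a),np.cos(a)])
    w=R@(np.array([.08,-.09])+.16*b-.0165*u)+t;print(k,w.round(4),((w-prev)*100).round(2));prev=w
E
```

```text
8.0167 [0.60127781 0.0430687  0.12584756] [ 0.31922574 -0.48288674 -0.28687297]
0 [0.6141 0.0374] [ 1.28 -0.57]
0.05 [0.6221 0.0364] [ 0.8 -0.1]
0.1 [0.63  0.035] [ 0.79 -0.14]
0.15 [0.6379 0.0333] [ 0.78 -0.18]
0.2 [0.6456 0.0311] [ 0.78 -0.21]
0.24 [0.6517 0.0292] [ 0.61 -0.2 ]
0.255 [0.654  0.0283] [ 0.23 -0.08]
0.27 [0.6563 0.0275] [ 0.23 -0.08]
```

View pics/s5.png

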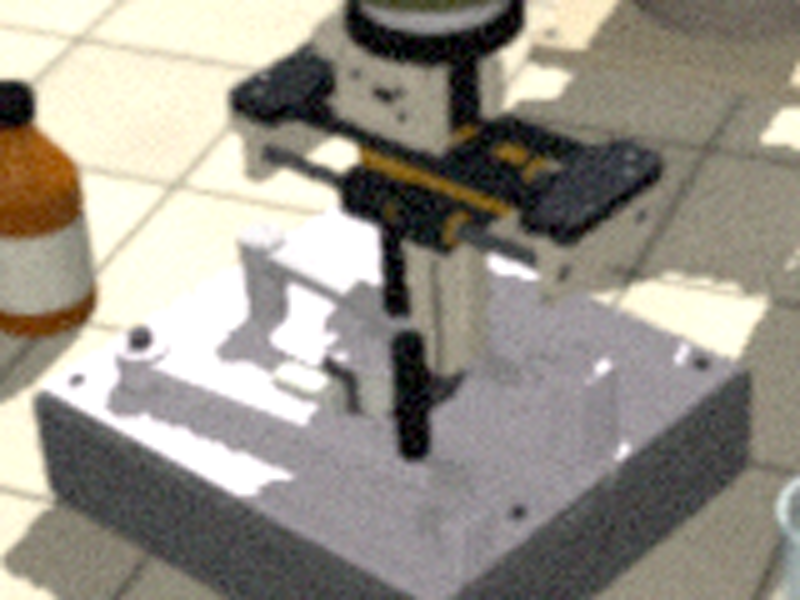

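The fingers are on the rotor side of the tensioner post, and the keeper post hasn't moved (around (395,260)). Starting the push.

Request:
arm_command:
  deltas:
    - [[0.43,-0.19,0,0,0,0],[0.43,-0.19,0,0,0,0],[0.43,-0.19,0,0,0,0],[0.4,-0.05,0,0,0,0],[0.4,-0.05,0,0,0,0],[0.4,-0.07,0,0,0,-0.5],[0.4,-0.07,0,0,0,-0.5],[0,0,0,0,0,0]]

```text
t: 8.73
tool_pos: [0.6302, 0.035, 0.1257]
orientation: [-0.49, -3.101, 0.0]
force: [-6.9, 2.5, 5.7]
opening: 0.0004
gripper_force: 3.9
```

Request:
arm_command:
  deltas:
    - [[0.4,-0.09,0,0,0,-1],[0.4,-0.09,0,0,0,-1],[0.4,-0.1,0,0,0,-1],[0.4,-0.11,0,0,0,-1],[0.3,-0.1,0,0,0,-1],[0.3,-0.1,0,0,0,-1],[0,0,0,0,0,0],[0,0,0,0,0,0],[0,0,0,0,0,0]]

```text
t: 9.48
tool_pos: [0.6508, 0.0295, 0.1254]
orientation: [-0.65, -3.069, 0.001]
force: [-11.8, 1.0, 6.5]
opening: 0.0003
gripper_force: 5.5
```

Request:
arm_command:
  deltas:
    - [[0.2,-0.07,0,0,0,0],[0,0,0,0,0,0],[0,0,0,0,0,0],[0,0,0,0,0,0],[0,0,0,0,0,0]]

```text
t: 9.9
tool_pos: [0.6527, 0.0288, 0.1254]
orientation: [-0.65, -3.069, 0.001]
force: [-12.2, 2.3, 8.0]
opening: 0.0002
gripper_force: 5.7
```

```bash
python3 - <<'E'
from h import *
s=monitor.read_state();print(s['t'],s['tool_pos'],s['force'])
a=eyes.read_camera("scene");a=a[100:220,140:300]
cv2.imwrite("pics/s6.png",cv2.resize(np.clip(a*2.2,0,255).astype('uint8'),None,fx=5,fy=5,interpolation=cv2.INTER_CUBIC))
m=eyes.camera_model("scene");K=np.array([[m['fx'],0,m['cx']],[0,m['fy'],m['cy']],[0,0,1.]])
th=-.3277
def P(x,y,z):
    w=np.array([.5521+x*np.cos(th)-y*np.sin(th),-.0118+x*np.sin(th)+y*np.cos(th),z])
    p=cv2.projectPoints(w[None],np.array(m['rvec']),np.array(m['tvec']),K,None)[0].ravel();return ((p-[140,100]+.5)*5-.5).round(1)
for k in (0,.15,.2,.25):
    a=.13-k;print('t',k,P(.08-.16*np.sin(a),-.09+.16*np.cos(a),.158),P(.08-.16*np.sin(a),-.09+.16*np.cos(a),.094))
for k in(0,.05,.1):print('k',k,P(-.095*np.sin(k),-.085+.095*np.cos(k),.162))
E
```

```text
9.9 [0.65267134 0.02880686 0.1253866 ] [-12.22466693   2.32506015   7.97093097]
t 0 [409.2 337.6] [416.2 451.5]
t 0.15 [375.1 363.7] [383.4 478.3]
t 0.2 [362.1 372. ] [370.9 486.7]
t 0.25 [348.3 379.9] [357.7 494.8]
k 0 [399.1 228.2]
k 0.05 [405.7 223.8]
k 0.1 [411.8 219.2]
```

View pics/s6.png

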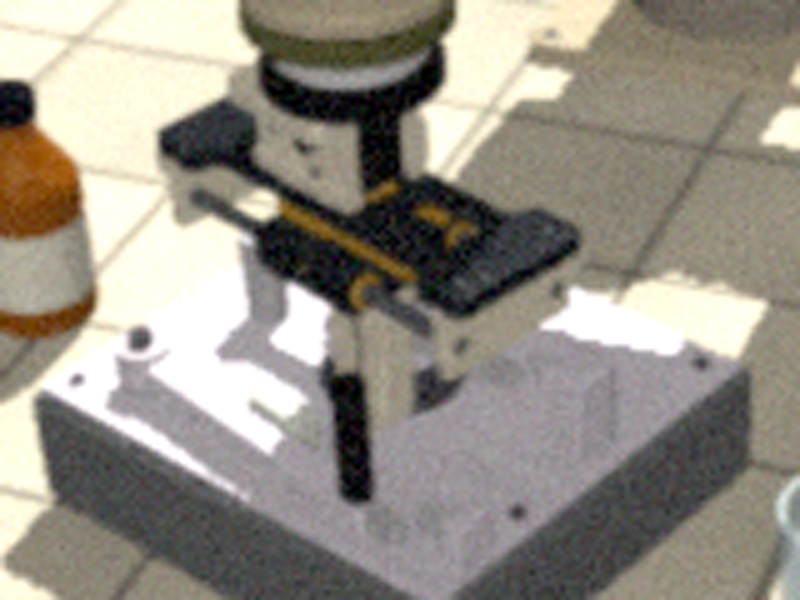

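The post top at (347,378) and foot at (357,497) match a tensioner angle of about 0.25 rad, past the click, with a 12 N push. The keeper is hidden behind the gripper here, but nothing has touched it since it snapped shut. Handing in.

```bash
python3 -c "
from plant import ticket
print(ticket.close_job())"
```

```text
the job is handed in; nothing more can be done
None
```

I handed the job in with the keeper bar snapped shut and the fingers holding the tensioner arm at about 0.25 rad, past its click, pushing with about 12 N; no verdict came back, the gripper hid the keeper in the last picture, and I never moved near the bottle, beaker or flask.

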